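Bring the ringed screw under the fixed driver bit and lower the guard

ROBOT

A 7-joint arm with a two-finger parallel gripper is mounted at the origin on the work surface. World frame = base frame: x ahead of the robot, y to its left, z up, the work surface at z = 0. Lengths are in mm, angles in rad, forces in N, time in s.
With the tool pointing down it reaches from about 400 to 875 mm from the base axis. Payload 4.4 kg.
Tool frame: the origin (TCP) lies between the finger pads; the fingertips stand 17 mm ahead of it and the grasp point (between the pads) lies 2 mm behind it; z points along the fingers, y is the line along which they close (so a half turn about z gives the same grasp; the last joint's range is limited). The gripper opens to 85 mm and grips with 20 to 120 N. Pads are 22 mm wide; open, the fingers measure 114 mm over their backs; the gripper's body (76 mm by 85 mm) begins 54 mm behind the grasp point. The pads swing forward as they close: fully open they stand 13 mm farther back than shut.
Start: joints at [-1.294, 0.628, 0.038, 1.517, -0.027, 0.996, -0.02], TCP at [218.459, 612.204, 248.313] pointing down, gripper open.
Joint ranges: [-3.06, 3.06], [-0.37, 2.12], [-1.25, 1.32], [0.18, 2.47], [-1.1, 4.24], [0.23, 1.98], [-2.94, 2.94]. Speed limits (rad/s): [2.57, 2.57, 3.14, 3.14, 3.14, 3.14, 3.14].

INTERFACE

Orientations are given as [roll, pitch, yaw] about the fixed x, y, z axes, in that order (R = Rz(yaw) Ry(pitch) Rx(roll)).
In Python, from cell import sensors, get_image, ctrl gives the robot as it stands.
- The arm moves only by the tool send_rows, never from a script. Its argument "series" is a list of rows, each a list of 3 entries, a list of its own where there are three numbers: the finger opening in mm, from 0 to 85.4, then the shift along the world's x, y, z in units of 60 mm (1.0 is 60 mm), then the turn, a rotation vector about the world's x, y, z in units of 5 degrees (1.0 is 5 degrees). A call has 1 to 8 rows; each row shifts and turns the commanded pose from where the row before left it; what a row does not reach is not made up. A row lasts 1/8 s, in which the tool goes at most 62.5 mm and 10.7 degrees, less where a joint would pass 70% of its speed; a pose out of reach is approached as far as the arm can. A call is refused whole if a number of a shift passes 1 or a number of a turn 1, either way. A call with a gripper value outside its range is refused whole. The fingers move at their own pace and stop on an object; the grip force is fixed at half the most. Time passes only in rows, so rows that do not move let the fingers close. It gives the time, the measured TCP pose, the force, the opening and the grip force at its end, in the units of the state.
- sensors.read_state(): the state, without advancing time (a new reading comes with each control period).
- get_image(name): name is "side" or "top" or "wrist"; returns a dict with "img" (384x512x3 uint8, red, green, blue), "depth" (384x512 float32, mm along the optical axis (not along the pixel's ray), 0 where there is no reading), "vfov" (degrees; the focal length in pixels is half the picture's height over the tangent of half this angle, whatever the lens; pixels are square), "cx", "cy" (the principal point, pixels), "world_to_cam" (4x4, takes a point from world to camera coordinates). Camera axes: x right, y down, z forward; pixel columns grow to the right and rows downward; lengths in mm; the calibration is good to about 2 mm. A picture is of the moment at which its call begins.
- ctrl.finish_job(): hands the job in; it is judged then, once.
The state is a dict: "clock": time; "qpos": joint angles; "qd": joint speeds; "tau": joint torques, N m; "eef_pos": TCP position; "tool_rot": TCP orientation; "force": force on the tool from outside, world axes, zero at the start; "torque": the same for the moment, N m; "width": finger opening in mm; "gripper_force": force on a finger pad.
Only numpy, scipy, OpenCV 4.12 (cv2) and the standard library are available. Lean on these libraries where they do the work, as an engineer would, in place of code of your own. Each camera call takes 0.05 s, during which the arm holds its last target. There are 200 camera calls.

TASK

Push the black control box flat along the bench, without lifting it, until the screw with the orange ring is centred straight under the tip of the stand-mounted electric screwdriver's bit. Then lower the clear guard gently by its red bar, all the way down onto its stop, and let go. Don't knock the screwdriver, and leave the red bottle, the amber jar and the blue parts tray where they are.

Things in the scene. Friction and masses are not known exactly. Their poses are not given: they have to be found in the camera images.
- work: Closed black plastic control box with a grey lid, 120 (x) x 100 (y) x 30 mm high, about 0.45 kg, loose on the bench; too wide to be gripped. Origin at the centre of its underside, z up. Four brass screws near its top corners, at (+-44, +-34) mm.
- marked_screw (a point): Centre of the head of the one screw with an orange ring (22 mm across) around it, at (44, -34, 33.5) mm in the box's frame.
- bit_tip (a point): Lower tip of the fixed vertical screwdriver bit (6 mm thick), 44 mm above the bench. The bit widens to a 23 mm chuck at 105 mm and to a 40 mm body from 135 to 315 mm above the bench.
- driver: The black electric screwdriver, upright and fixed to the stand. Its origin lies on the bench straight under the bit, axes as the stand's.
- stand: Fixed stand of the screwdriver. Origin on the bench straight under the bit; its x points away from the robot, y to the left, z up. A column 32 mm thick, 340 mm high, with a foot 90 mm across, stands at (0, -170) mm; a boom 28 mm square at 216-244 mm height runs from it to the screwdriver. Two guard posts, 22 x 12 mm and 80 mm high, stand at (70, +-100) mm.
- guard (a joint): Angle of the clear hinged guard in rad: 0 = down on its stop, lying level 70 mm above the bench; about 1.6 = standing upright. It falls if let go in between. Its hinge line runs along the stand's y at (70, 0, 70) mm in the stand's frame. When down it reaches 138 mm from the hinge towards -x as two prongs, 35 to 80 mm either side of the bit, 4 mm thick.
- guard_grip (a point): Point to hold on the guard's red bar: 12 mm thick, parallel to the hinge, 135 mm from it, sticking out from the left prong's free end from y = 83 to 165 mm in the stand's frame; this point is at y = 130 mm. About 205 mm above the bench when raised, 70 mm when down.
- guard_hinge (a point): Point of the hinge line abreast of guard_grip: centre of the arc that guard_grip follows.
- glue: Loose red bottle, 40 mm in diameter, 72 mm high, upright; origin at the centre of its underside. Leave alone.
- jar: Loose amber jar with white cap, 48 mm in diameter, 62 mm high, upright; origin at the centre of its underside. Leave alone.
- parts_tray: Loose blue open tray of red and steel small parts, 90 (x) x 70 (y) x 28 mm high; origin at the centre of its underside. Leave alone.

How it is judged:
By the outcome, as a careful person would: the job done as asked, in the order asked, and still so for the second after the job is handed in, with the robot touching nothing.
It also fails if it takes over 72 s, if anything falls off the work surface, if the arm or the gripper's body presses on something with over 40 N, if the wrist force passes 120 N, or if a joint passes its speed limit or range.

## Working session

There is one attempt and no reset: what is moved stays moved. The work goes in short steps, Python scripts to look and compute and a tool call to move; the robot and the scene stay as the last step left them, time stands still between calls to the robot, and variables do not carry over. Pictures are saved under pics/ and viewed, at most 10 in all, crops included, and the job is handed in when it is done.

Besides the shell and the picture viewer there is one more tool, called after "Call:" as name([rows], argument=value, ...), one row to a line, values as JSON. send_rows: Moves the arm, as the interface text tells. Its arguments: {"type":"object","properties":{"series":{"type":"array"}},"required":["series"]}

```bash
mkdir -p pics; cat > h.py <<'E'
import numpy as np, cv2
from cell import sensors, get_image, ctrl
def K(d):
    f=d["img"].shape[0]/2/np.tan(np.radians(d["vfov"])/2); return f,d["cx"],d["cy"]
def world(d,u,v,z=None):
    """pixel(s) -> world by depth (z None) or plane z"""
    f,cx,cy=K(d); u=np.atleast_1d(u).astype(float); v=np.atleast_1d(v).astype(float)
    ray=np.stack([(u-cx)/f,(v-cy)/f,np.ones_like(u)],1)
    M=np.linalg.inv(d["world_to_cam"]); R,t=M[:3,:3],M[:3,3]
    w=ray@R.T
    if z is None: s=d["depth"][np.round(v).astype(int),np.round(u).astype(int)]
    else: s=(z-t[2])/w[:,2]
    return t+w*s[:,None]
def proj(d,p):
    f,cx,cy=K(d); q=np.c_[np.atleast_2d(p),np.ones(len(np.atleast_2d(p)))]@d["world_to_cam"].T
    return np.c_[f*q[:,0]/q[:,2]+cx,f*q[:,1]/q[:,2]+cy]
def save(n,im): cv2.imwrite("pics/"+n+".png",cv2.cvtColor(im,cv2.COLOR_RGB2BGR))
E
python3 - <<'E'
from h import *
for n in("side","top"):
    d=get_image(n); save(n+"0",d["img"]); np.save(n+"0.npy",d,allow_pickle=True)
    M=np.linalg.inv(d["world_to_cam"]); print(n,d["vfov"],M[:3,3].round(),M[:3,2].round(2))
s=sensors.read_state(); print(s["clock"],s["eef_pos"],s["tool_rot"],s["force"],s["width"])
E
```

```text
side 54.67387821443483 [ 193. -417.  624.] [ 0.5   0.49 -0.71]
top 54.33832704530378 [526. -42. 836.] [ 0.09  0.01 -1.  ]
0.1 [218.26096657 611.70343334 247.49323001] [-3.13991138e+00  1.56516429e-05  2.79881743e+00] [ 0.84659561  0.55133691 -0.50787107] 85.59923947400323
```

View pics/side0.png

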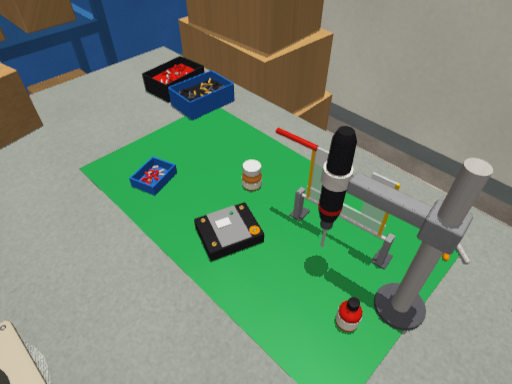

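View pics/top0.png

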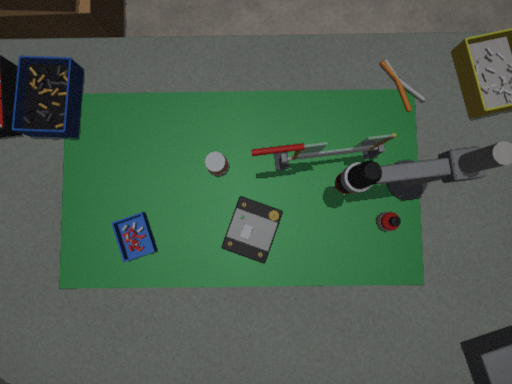

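The side view shows the box at (228,230) with the orange screw at (254,230), the bit tip near (323,246), the red bar from (278,131) to (315,148), the jar at (252,175) and the bottle at (349,315). The top view shows the box at (252,230), the orange screw at (273,216), the red bar from (253,152) to (303,147), and the jar at (216,162).

```bash
cat >> h.py <<'E'
def blobs(d,lo,hi,box=None,amin=20):
    hsv=cv2.cvtColor(d["img"],cv2.COLOR_RGB2HSV); m=cv2.inRange(hsv,lo,hi)
    if box: k=np.zeros_like(m); k[box[1]:box[3],box[0]:box[2]]=255; m&=k
    n,l,s,c=cv2.connectedComponentsWithStats(m); return m,[(s[i,4],c[i],(l==i)) for i in range(1,n) if s[i,4]>=amin]
E
python3 - <<'E'
from h import *
S=np.load("side0.npy",allow_pickle=True).item(); T=np.load("top0.npy",allow_pickle=True).item()
for n,d,b in(("side",S,(190,200,270,260)),("top",T,(215,190,290,270))):
    for a,c,_ in blobs(d,(10,150,130),(24,255,255),b,8)[1]: print(n,"orange",a,c.round(1),world(d,*c,z=33).round(1))
    for a,c,mk in blobs(d,(0,180,90),(8,255,255),(240,125,330,165) ,20)[1]:
        v,u=np.nonzero(mk); i=[u.argmin(),u.argmax()]; print(n,"red",a,c.round(1),[(u[j],v[j]) for j in i],world(d,u[i],v[i]).round(), world(d,*c).round(),world(d,u[i],v[i],z=205).round())
# box outline in top view: not green, within area
hsv=cv2.cvtColor(T["img"],cv2.COLOR_RGB2HSV)
m=cv2.bitwise_not(cv2.inRange(hsv,(50,120,50),(75,255,255))); k=np.zeros_like(m);k[190:270,215:290]=255;m&=k
c=max(cv2.findContours(m,0,1)[0],key=cv2.contourArea); r=cv2.minAreaRect(c); bp=cv2.boxPoints(r)
print("box",r,world(T,bp[:,0],bp[:,1],z=30).round(1))
w=world(T,bp[:,0],bp[:,1],z=30); print(np.linalg.norm(w-np.roll(w,1,0),axis=1),w.mean(0))
for nm,u,v in(("jar",216,162),("tray",135,237),("bottle",393,222)): print(nm,world(T,u,v).round())
print("jar z62",world(T,216,160,z=62),"bottle z72",world(T,395,221,z=72),"tray",world(T,135,237,z=20))
a=cv2.resize(S["img"][190:280,270:400],None,fx=6,fy=6,interpolation=cv2.INTER_CUBIC)
b=cv2.resize(T["img"][120:200,240:400],None,fx=5,fy=5,interpolation=cv2.INTER_CUBIC)
save("bit",a); save("posts",b)
E
```

```text
side orange 75 [254.1 229.6] [[533.4 -75.9  33. ]]
side red 222 [296.4 138.5] [(np.int64(276), np.int64(130)), (np.int64(316), np.int64(145))] [[ 634.  -34.  207.]
 [ 651. -117.  208.]] [[641. -79. 208.]] [[ 637.  -31.  205.]
 [ 655. -114.  205.]]
top red 202 [279.9 148.8] [(np.int64(252), np.int64(150)), (np.int64(303), np.int64(148))] [[ 644.  -32.  209.]
 [ 646. -119.  211.]] [[645. -80. 210.]] [[ 644.  -32.  205.]
 [ 647. -119.  205.]]
box ((244.5386505126953, 226.08615112304688), (63.81216812133789, 63.50067138671875), 20.85445785522461) [[ 474.7   76.4   30. ]
 [ 601.4   27.6   30. ]
 [ 550.7 -100.5   30. ]
 [ 425.6  -50.3   30. ]]
[135.86565179 135.74688869 137.70516089 134.89323908] [513.0896317  -11.70275539  30.        ]
jar [[647.  45.  64.]]
tray [[491. 232.   2.]]
bottle [[ 518. -314.   73.]]
jar z62 [[651.21866559  45.5158497   62.        ]] bottle z72 [[ 520.02517541 -318.60299554   72.        ]] tray [[491.61665919 226.33887101  20.        ]]
```

View pics/bit.png

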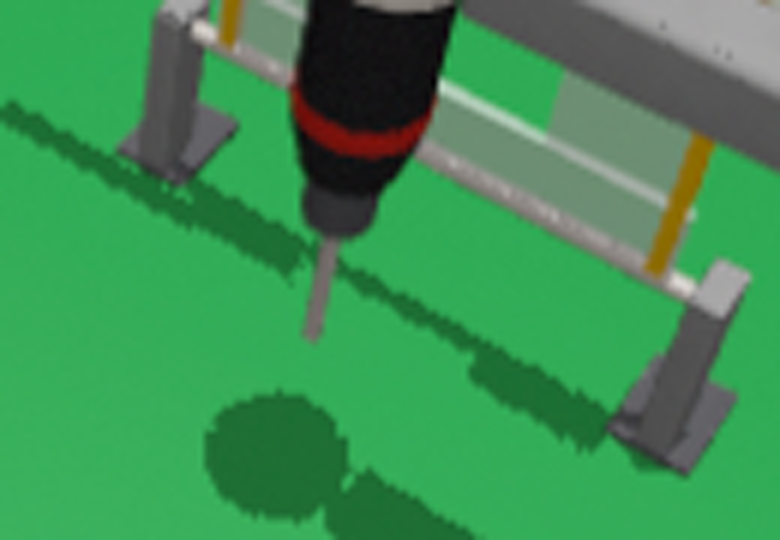

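View pics/posts.png

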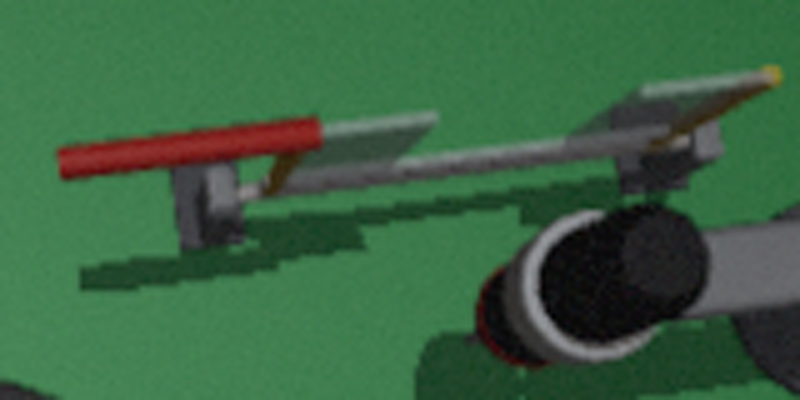

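The bit crop puts the tip at crop (312,340), i.e. side pixel (321.6,246.3). Post tops are at side (301,191.5) and (390,237.5), and at top-view pixels (284,157) and (381.5,148). The box outline in colour included shadow, so I'll segment it by depth.

```bash
cat >> h.py <<'E'
def boxpose(d,orange,r=110):
    """box yaw/centre from depth-segmented top face near the orange screw"""
    v,u=np.mgrid[0:384,0:512]; w=world(d,u.ravel(),v.ravel()).reshape(384,512,3)
    m=((abs(w[...,2]-31)<9)&(np.hypot(w[...,0]-orange[0],w[...,1]-orange[1])<150)).astype(np.uint8)
    m=cv2.morphologyEx(m,cv2.MORPH_OPEN,np.ones((3,3)))
    c=max(cv2.findContours(m,0,1)[0],key=cv2.contourArea)[:,0]
    p=world(d,c[:,0],c[:,1],z=30)[:,:2].astype(np.float32)
    rect=cv2.minAreaRect(p); bp=cv2.boxPoints(rect)
    ctr=np.array(rect[0]); e=bp[1]-bp[0]; f=bp[2]-bp[1]
    lx=e if np.hypot(*e)>np.hypot(*f) else f; yaw=np.arctan2(lx[1],lx[0])
    best=min([yaw,yaw+np.pi],key=lambda a:np.hypot(*(ctr+np.array([[np.cos(a),-np.sin(a)],[np.sin(a),np.cos(a)]])@[44,-34]-orange)))
    best=(best+np.pi)%(2*np.pi)-np.pi
    s=ctr+np.array([[np.cos(best),-np.sin(best)],[np.sin(best),np.cos(best)]])@[44,-34]
    return rect[1],ctr,best,s
E
python3 - <<'E'
from h import *
S=np.load("side0.npy",allow_pickle=True).item(); T=np.load("top0.npy",allow_pickle=True).item()
bt=blobs(T,(10,120,90),(26,255,255),(215,190,290,270),3)[1]
for a,c,_ in bt: print("top brass/orange",a,c.round(1),world(T,*c,z=33).round(1))
for a,c,_ in blobs(S,(10,100,90),(28,255,255),(190,200,270,260),3)[1]: print("side",a,c.round(1),world(S,*c,z=33).round(1))
for n,d in(("S",S),("T",T)): print(n,boxpose(d,np.array([531,-75])))
tip=world(S,321.6,246.3,z=44)[0];print("tip",tip, "depth",world(S,322,245))
for d,pts in((S,[(301,191.5),(390,237.5)]),(T,[(284,157),(381.5,148)])):
    w=world(d,*zip(*pts),z=80); print("posts",w.round(1),world(d,*zip(*pts)).round(), np.linalg.norm(w[1]-w[0]), np.arctan2(*(w[0]-w[1])[[0,1]]))
    y=(w[0]-w[1])[:2];y/=np.linalg.norm(y);x=np.array([y[1],-y[0]]);print(" origin est",w[:,:2].mean(0)-70*x,"x",x)
E
```

```text
top brass/orange 5 [244.4 205.4] [[556.8 -11.9  33. ]]
top brass/orange 75 [273.5 215. ] [[535.5 -74.1  33. ]]
top brass/orange 4 [228.5 243.2] [[476.7  22.6  33. ]]
top brass/orange 3 [258.3 254.3] [[452.7 -40.6  33. ]]
top brass/orange 3 [261. 255.] [[451.3 -46.2  33. ]]
side 21 [241. 207.] [[557.6 -11.4  33. ]]
side 19 [202.6 219.8] [[475.7  18.8  33. ]]
side 91 [254.2 229.5] [[533.6 -75.9  33. ]]
side 23 [213.8 243.4] [[452.2 -44.6  33. ]]
S ((102.17903137207031, 119.35598754882812), array([502.07199097, -31.1308136 ]), np.float32(-0.35000944), array([531.74542171, -78.15727067]))
T ((99.5322036743164, 119.46349334716797), array([506.80181885, -27.66589355]), np.float32(-0.35316586), array([536.32666516, -74.78577697]))
tip [ 590.09253981 -203.78628596   44.        ] depth [[ 590.75879811 -203.67868159   47.42266327]]
posts [[ 647.   -99.8   80. ]
 [ 671.3 -294.3   80. ]] [[ 649.  -99.   78.]
 [ 673. -294.   78.]] 195.9934434915618 -0.12451756552929574
 origin est [ 589.71511921 -205.77319583] x [0.9922577  0.12419605]
posts [[ 652.7  -95.4   80. ]
 [ 668.8 -294.7   80. ]] [[ 653.  -96.   78.]
 [ 669. -295.   81.]] 199.96664620692732 -0.08037717554987778
 origin est [ 590.98325073 -200.70539887] x [0.99677149 0.08029066]
```

Side and top agree to about 2 mm:

| Item | Measurement |
|---|---|
| Box centre | (505,-28), yaw -0.35, size 119x100 as given |
| Screw | (533.5,-76) |
| Bit | (590,-204) |
| Stand yaw | about 0.1 |

In the box frame the screw needs about +97 mm along box x and -101 mm along box y. I'll push with both open fingers along a face: first the +y face, then the -x face.

Call:
send_rows([
  [60,[0.3,-0.52,0],[0,0,-1]],
  [60,[0.3,-0.52,0],[0,0,-1]],
  [60,[0.3,-0.52,0],[0,0,-1]],
  [60,[0.3,-0.52,0],[0,0,-1]],
  [60,[0.3,-0.52,0],[0,0,-1]],
  [60,[0.3,-0.52,0],[0,0,-1]],
  [60,[0.3,-0.52,0],[0,0,-1]],
  [60,[0.3,-0.52,0],[0,0,-1]],
])

```text
clock: 1.1
eef_pos: [362.8, 361.4, 248.1]
tool_rot: [-3.141, 0.0, 2.098]
force: [1.1, 0.3, 0.5]
width: 60.0
gripper_force: 0.0
```

Call:
send_rows([
  [60,[0.3,-0.52,0],[0,0,-1]],
  [60,[0.3,-0.52,0],[0,0,-1]],
  [60,[0.3,-0.52,0],[0,0,-1]],
  [60,[0.3,-0.52,0],[0,0,-1]],
  [60,[0.3,-0.52,0],[0,0,-1]],
  [60,[0.3,-0.52,0],[0,0,-1]],
  [60,[0.3,-0.52,0],[0,0,-1]],
  [60,[0.3,-0.52,0],[0,0,-1]],
])

```text
clock: 2.1
eef_pos: [506.7, 112.0, 248.1]
tool_rot: [-3.141, 0.0, 1.4]
force: [1.3, -0.1, -0.1]
width: 59.9
gripper_force: 0.0
```

```bash
python3 -c "
from h import *
s=sensors.read_state();print(s['clock'],s['eef_pos'],s['tool_rot'],s['qpos'],s['width'])"
```

```text
2.1 [506.73001763 112.00028575 248.08398326] [-3.14109939e+00  9.75463589e-05  1.39979494e+00] [-0.57980847  0.47485248  0.44917072  1.8885144  -0.27039014  0.83833073
 -0.16243762] 59.923929502508166
```

Call:
send_rows([
  [60,[0.24,-0.5,0],[0,0,-1]],
  [60,[0.24,-0.5,0],[0,0,-1]],
  [60,[0,0,-0.7],[0,0,0]],
  [60,[0,0,-0.7],[0,0,0]],
  [60,[0,0,-0.7],[0,0,0]],
  [60,[0,0,-0.7],[0,0,0]],
  [60,[0,0,-0.6],[0,0,0]],
  [60,[0,0,-0.3],[0,0,0]],
])

```text
clock: 3.1
eef_pos: [534.1, 53.0, 24.3]
tool_rot: [-3.139, 0.001, 1.228]
force: [0.1, -0.7, -0.3]
width: 60.2
gripper_force: 0.0
```

```bash
python3 - <<'E'
from h import *
d=get_image("side"); save("side1",d["img"])
E
```

```text
(no output)
```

View pics/side1.png

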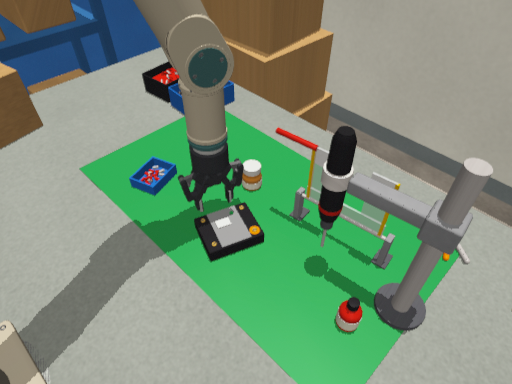

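The gripper straddles behind the box's +y face at side (215,195), clear of the jar at (252,175). Now the first push.

Call:
send_rows([
  [60,[-0.066,-0.18,0],[0,0,0]],
  [60,[-0.066,-0.18,0],[0,0,0]],
  [60,[-0.066,-0.18,0],[0,0,0]],
  [60,[-0.066,-0.18,0],[0,0,0]],
  [60,[-0.066,-0.18,0],[0,0,0]],
  [60,[-0.066,-0.18,0],[0,0,0]],
  [60,[-0.066,-0.18,0],[0,0,0]],
  [60,[-0.066,-0.18,0],[0,0,0]],
])

```text
clock: 4.15
eef_pos: [503.2, -34.1, 26.3]
tool_rot: [-3.141, -0.0, 1.228]
force: [2.3, 2.8, 3.7]
width: 60.1
gripper_force: 1.9
```

```bash
cat >> h.py <<'E'
TIP=np.array([590.1,-203.8])
def screw(show=True):
    d=get_image("side"); b=blobs(d,(10,150,130),(24,255,255),(150,185,420,300),15)[1]
    a,c,_=max(b,key=lambda t:t[0]); s=world(d,*c,z=33)[0,:2]
    r=boxpose(d,s); e=TIP-s; y=r[2]
    print("area",a,"px",c.round(1),"screw",s.round(1),"rect",np.round(r[0],1),"yaw",round(float(y),3),"err world",e.round(1),"err box",(e[0]*np.cos(y)+e[1]*np.sin(y)).round(1),(-e[0]*np.sin(y)+e[1]*np.cos(y)).round(1))
    return d
E
python3 -c "
from h import *
screw()"
```

```text
area 89 px [268.9 254.5] screw [ 510.  -139.9] rect [117.6 119.3] yaw -0.341 err world [ 80.1 -63.9] err box 96.9 -33.4
```

Call:
send_rows([
  [60,[-0.038,-0.105,0],[0,0,0]],
  [60,[-0.038,-0.105,0],[0,0,0]],
  [60,[-0.038,-0.105,0],[0,0,0]],
  [60,[-0.038,-0.105,0],[0,0,0]],
  [60,[-0.038,-0.105,0],[0,0,0]],
  [60,[0,0,0],[0,0,0]],
])

```text
clock: 4.95
eef_pos: [491.6, -66.3, 26.2]
tool_rot: [-3.141, 0.001, 1.226]
force: [-0.4, -0.1, 0.7]
width: 60.1
gripper_force: 0.0
```

```bash
python3 -c "
from h import *
screw()"
```

```text
area 100 px [277.3 268.3] screw [ 498.4 -172.6] rect [115.2 119.3] yaw -0.341 err world [ 91.7 -31.2] err box 96.8 1.3
```

Call:
send_rows([
  [60,[0.14,0.39,0],[0,0,0]],
  [60,[0,0,0.7],[0,0,1]],
  [60,[0,0,0.7],[0,0,1]],
  [60,[-0.14,-0.071,0],[0,0,1]],
  [60,[-0.14,-0.071,0],[0,0,1]],
  [60,[-0.14,-0.071,0],[0,0,1]],
  [60,[-0.14,-0.071,0],[0,0,1]],
  [60,[-0.14,-0.071,0],[0,0,1]],
])

```text
clock: 6.0
eef_pos: [458.2, -63.1, 110.3]
tool_rot: [-3.141, 0.0, 1.842]
force: [0.8, -0.5, -0.5]
width: 60.2
gripper_force: 0.0
```

Call:
send_rows([
  [60,[-0.14,-0.071,0],[0,0,1]],
  [60,[-0.14,-0.071,0],[0,0,1]],
  [60,[-0.14,-0.071,0],[0,0,1]],
  [60,[-0.14,-0.071,0],[0,0,1]],
  [60,[-0.14,-0.071,0],[0,0,1]],
  [60,[-0.14,-0.071,0],[0,0,1]],
  [60,[-0.14,-0.071,0],[0,0,1]],
  [60,[-0.14,-0.071,0],[0,0,1]],
])

```text
clock: 7.0
eef_pos: [391.0, -97.3, 110.3]
tool_rot: [-3.141, 0.0, 2.54]
force: [0.5, -1.3, 1.0]
width: 59.9
gripper_force: 0.0
```

Call:
send_rows([
  [60,[0,0,0],[0,0,1]],
  [60,[0,0,0],[0,0,1]],
  [60,[0,0,0],[0,0,1]],
  [60,[0,0,0],[0,0,0]],
])

```text
clock: 7.5
eef_pos: [391.3, -97.1, 110.3]
tool_rot: [-3.141, 0.0, 2.798]
force: [-0.2, 0.4, 0.5]
width: 60.3
gripper_force: 0.0
```

```bash
python3 -c "
from h import *
screw()
s=sensors.read_state();print(s['eef_pos'],s['qpos'].round(2) if hasattr(s['qpos'],'round') else s['qpos'])"
```

```text
area 100 px [277.3 268.3] screw [ 498.4 -172.6] rect [101.6 119.6] yaw -0.341 err world [ 91.7 -31.2] err box 96.8 1.3
[391.30957761 -97.06205874 110.32264198] [ 0.25  0.56 -0.1   2.3   0.19  0.29  1.2 ]
```

Call:
send_rows([
  [60,[0,0,-0.35],[0,0,0]],
  [60,[0,0,-0.35],[0,0,0]],
  [60,[0,0,0],[0,0,0]],
])

```text
clock: 7.92
eef_pos: [388.7, -97.9, 76.2]
tool_rot: [-3.136, -0.008, 2.799]
force: [0.2, 0.5, 0.3]
width: 60.1
gripper_force: 0.0
```

```bash
python3 -c "
from h import *
s=sensors.read_state();print(s['eef_pos'],s['tool_rot'],np.round(s['qpos'],3))"
```

```text
[388.66759915 -97.88066238  76.1590213 ] [-3.13634009 -0.00788169  2.79932739] [ 0.311  0.643 -0.198  2.317  0.553  0.233  0.839]
```

Call:
send_rows([
  [60,[0,0,0],[0.334,0.942,0]],
  [60,[0,0,0],[0.334,0.942,0]],
  [60,[0,0,-0.35],[0,0,0]],
  [60,[0,0,0],[0,0,0]],
])

```text
clock: 8.43
eef_pos: [388.5, -97.7, 55.5]
tool_rot: [-3.136, -0.183, 2.798]
force: [-0.3, -0.9, -0.2]
width: 60.1
gripper_force: 0.0
```

```bash
python3 -c "
from h import *
s=sensors.read_state();print(s['eef_pos'],s['tool_rot'],np.round(s['qpos'],3))
from scipy.spatial.transform import Rotation as R
print(R.from_euler('xyz',s['tool_rot']).as_matrix().round(3))"
```

```text
[388.49578874 -97.71557285  55.49745138] [-3.13603097 -0.18288241  2.79834071] [ 0.438  0.748 -0.36   2.174  0.47   0.484  0.933]
[[-0.926  0.336 -0.173]
 [ 0.331  0.942  0.056]
 [ 0.182 -0.005 -0.983]]
```

Call:
send_rows([
  [60,[0,0,-0.45],[0,0,0]],
  [60,[0.18,-0.062,0],[0,0,0]],
  [60,[0.18,-0.062,0],[0,0,0]],
  [60,[0.18,-0.062,0],[0,0,0]],
  [60,[0.18,-0.062,0],[0,0,0]],
  [60,[0.18,-0.062,0],[0,0,0]],
  [60,[0.18,-0.062,0],[0,0,0]],
  [60,[0,0,0],[0,0,0]],
])

```text
clock: 9.43
eef_pos: [454.7, -120.7, 29.1]
tool_rot: [-3.136, -0.18, 2.799]
force: [-1.8, -0.7, 1.6]
width: 60.1
gripper_force: 0.9
```

```bash
python3 -c "
from h import *
d=screw(); save('side2',d['img'][60:344,100:420])
s=sensors.read_state();print(np.round(s['qpos'],3))"
```

```text
area 86 px [303.  257.5] screw [ 551.1 -191. ] rect [101.4 119.7] yaw -0.341 err world [ 39.  -12.8] err box 41.0 0.9
[ 0.454  0.844 -0.371  1.994  0.473  0.575  0.976]
```

View pics/side2.png

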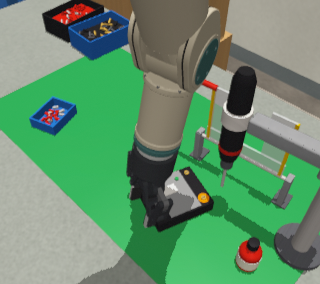

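The box is sliding straight and the bit is still clear. The screw is at side (303,257) with 41 mm to go. I'll back off, stand the tool upright for driver clearance, and continue.

Call:
send_rows([
  [60,[-0.157,0.055,0],[0,0,0]],
  [60,[0,0,0],[-0.334,-0.942,0]],
  [60,[0,0,0],[-0.334,-0.942,0]],
  [60,[0.157,-0.055,0],[0,0,0]],
  [60,[0.157,-0.055,0],[0,0,0]],
  [60,[0.157,-0.055,0],[0,0,0]],
  [60,[0.157,-0.055,0],[0,0,0]],
  [60,[0,0,0],[0,0,0]],
])

```text
clock: 10.48
eef_pos: [484.5, -131.0, 28.7]
tool_rot: [-3.137, -0.003, 2.798]
force: [0.3, 0.3, -0.2]
width: 59.9
gripper_force: 0.0
```

```bash
python3 -c "
from h import *
d=screw()
s=sensors.read_state();print(np.round(s['qpos'],3))"
```

```text
area 82 px [317.1 251.7] screw [ 581.  -201.7] rect [101.7 120.1] yaw -0.343 err world [ 9.1 -2.1] err box 9.2 1.0
[ 0.383  0.803 -0.267  2.069  0.602  0.349  0.849]
```

Call:
send_rows([
  [60,[0.036,-0.008,0],[0,0,0]],
  [60,[0.036,-0.008,0],[0,0,0]],
  [60,[0.036,-0.008,0],[0,0,0]],
  [60,[0,0,0],[0,0,0]],
])

```text
clock: 11.02
eef_pos: [488.9, -131.7, 28.8]
tool_rot: [-3.136, -0.006, 2.799]
force: [-1.3, 0.3, -0.0]
width: 60.1
gripper_force: 0.9
```

```bash
python3 -c "
from h import *
d=screw(); save('near',cv2.resize(d['img'][215:275,280:360],None,fx=10,fy=10,interpolation=cv2.INTER_CUBIC))"
```

```text
area 81 px [318.7 250.8] screw [ 584.9 -202.4] rect [101.8 119.5] yaw -0.343 err world [ 5.2 -1.4] err box 5.4 0.4
```

View pics/near.png

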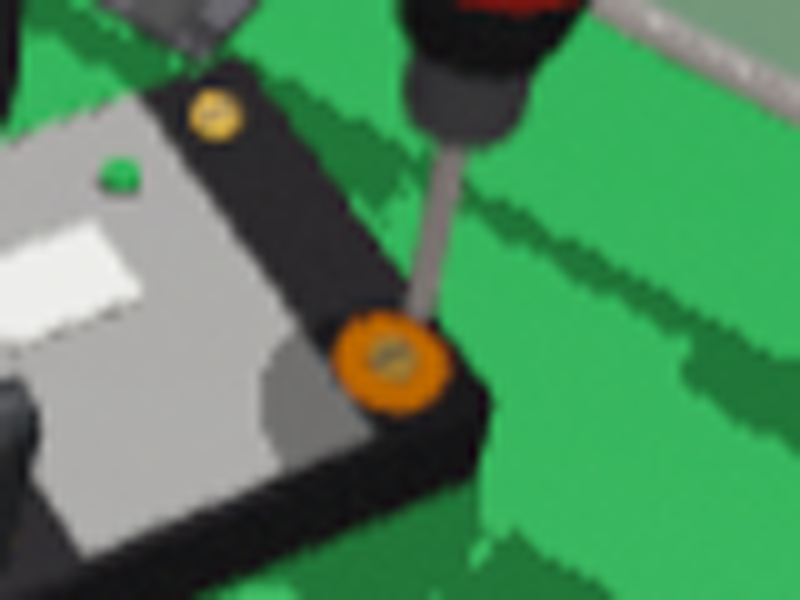

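The crop shows the ring centre at crop (392,362) (side 318.8,250.7) and the bit's lower end at crop (417,318) (side 321.3,246.2). That leaves about 5 mm along the push.

Call:
send_rows([
  [60,[0.038,-0.011,0],[0,0,0]],
  [60,[0.038,-0.011,0],[0,0,0]],
  [60,[0.03,-0.008,0],[0,0,0]],
  [60,[0,0,0],[0,0,0]],
])

```text
clock: 11.58
eef_pos: [495.9, -133.5, 28.8]
tool_rot: [-3.136, -0.005, 2.799]
force: [0.0, 0.2, -0.1]
width: 60.2
gripper_force: 0.2
```

```bash
python3 -c "
from h import *
d=screw(); print(world(d,[321.3,321.6],[246.0,246.3],z=44).round(1)); print('target px', proj(d,[590,-203.7,33]))
d=get_image('wrist'); save('wrist0',d['img']); np.save('wrist0.npy',d,allow_pickle=True)
"
```

```text
area 74 px [321.7 249.5] screw [ 591.6 -204.7] rect [101.5 119.6] yaw -0.343 err world [-1.5  0.9] err box -1.7 0.4
[[ 590.3 -202.9   44. ]
 [ 590.1 -203.8   44. ]]
target px [[320.80367984 249.69405218]]
```

Call:
send_rows([
  [60,[-0.24,0.085,0],[0,0,0]],
  [60,[-0.24,0.085,0],[0,0,0]],
  [60,[-0.1,0.2,0.6],[0,0,0]],
  [60,[-0.1,0.3,0.8],[0,0,-1]],
  [60,[0,0.4,0.9],[0,0,-1]],
  [60,[0,0.4,0.9],[0,0,-1]],
  [60,[0,0.4,0.9],[0,0,-1]],
  [60,[0,0.3,0.6],[0,0,-1]],
])

```text
clock: 12.68
eef_pos: [455.3, -1.9, 313.9]
tool_rot: [-3.14, -0.002, 2.361]
force: [0.8, -1.4, -0.2]
width: 60.2
gripper_force: 0.0
```

```bash
cat >> h.py <<'E'
def fitbox():
    """least-squares box pose from screws in the side view (weights: brass only)"""
    d=get_image("side"); s0=TIP.copy(); m,b=blobs(d,(10,100,90),(28,255,255),(230,200,345,300),6)
    for a,c,_ in b: print(a,c.round(1),world(d,*c,z=33)[0,:2].round(1))
    return d
E
python3 - <<'E'
from h import *
d=fitbox(); print(boxpose(d,TIP))
t=get_image("top"); print(boxpose(t,TIP))
for n,x in(("S",d),("T",t)):
    for a,c,mk in blobs(x,(0,180,90),(8,255,255),(240,125,330,165),40)[1]:
        v,u=np.nonzero(cv2.erode(mk.astype(np.uint8),np.ones((2,2)))); w=world(x,u,v); w=w[abs(w[:,2]-205)<12].astype(np.float32)
        l=cv2.fitLine(w,cv2.DIST_HUBER,0,.01,.01).ravel(); q=(w-l[3:])@l[:3]
        print(n,"bar",len(w),l.round(3),q.min(),q.max(),np.median(w,0))
save('near2',cv2.resize(d['img'][190:300,240:380],None,fx=5.7,fy=5.4,interpolation=cv2.INTER_CUBIC))
E
```

```text
22 [304.  224.5] [ 616.1 -139.3]
24 [266.3 239. ] [ 533.6 -110.3]
96 [321.7 249.4] [ 591.7 -204.6]
27 [282.2 264.8] [ 510.6 -173.8]
((101.32391357421875, 120.85336303710938), array([ 559.93383789, -158.92974854]), np.float32(-0.34364605), array([ 589.90591282, -205.76643002]))
((99.87186431884766, 119.64192199707031), array([ 565.09191895, -156.40682983]), np.float32(-0.3458774), array([ 594.95941097, -203.31027353]))
S bar 157 [-1.09000e-01  9.94000e-01  4.00000e-03  6.41519e+02 -7.91700e+01
  2.06744e+02] -41.5314 44.66627 [642.06964 -80.01135 206.91089]
T bar 94 [-1.51000e-01  9.88000e-01 -3.70000e-02  6.43462e+02 -8.43830e+01
  2.09205e+02] -34.547314 49.198174 [644.59503 -95.05118 209.23448]
```

View pics/near2.png

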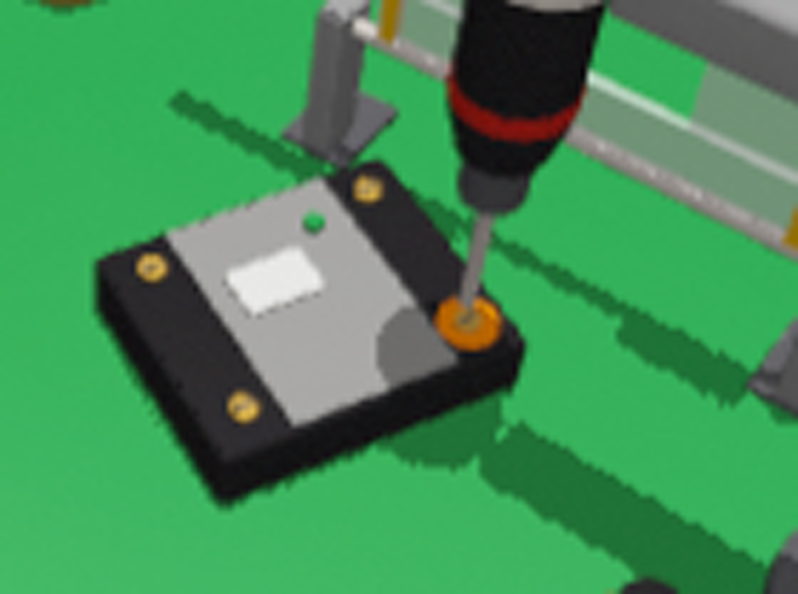

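The crop shows the ring under the bit with the screw head at side (321.7,248.8). The bit covers part of the ring, and the brass screws suggest an overshoot of about 2 mm, so I'll pin the bit axis down from depth.

```bash
python3 - <<'E'
from h import *
from scipy.optimize import least_squares
for n in("side","top"):
    d=get_image(n); v,u=np.mgrid[0:384,0:512]; w=world(d,u.ravel(),v.ravel())
    r=np.hypot(w[:,0]-590,w[:,1]+203.7)
    for lo,hi,R in((150,205,20),(255,312,20),(48,100,3)):
        p=w[(w[:,2]>lo)&(w[:,2]<hi)&(r<(30 if R>5 else 9))]
        if len(p)<8: continue
        s=least_squares(lambda c:np.hypot(p[:,0]-c[0],p[:,1]-c[1])-R,[592,-200],loss="soft_l1").x
        print(n,lo,hi,len(p),s.round(1),"mean surf",p.mean(0).round(1))
    if n=="side":
        # bit silhouettes: grey pixels per row
        hsv=cv2.cvtColor(d["img"],cv2.COLOR_RGB2HSV)
        for row in range(236,252): print(row,[tuple(hsv[row,c]) and f"{hsv[row,c][0]}/{hsv[row,c][1]}/{hsv[row,c][2]}" for c in range(318,329)],d["depth"][row,321:325].round())
    br=[c for a,c,_ in blobs(d,(10,100,90),(28,255,255),(230,200,345,300) if n=="side" else (270,180,380,260),4)[1]]
    print(n,[(c.round(1),world(d,*c,z=33.5)[0,:2].round(1)) for c in br])
E
```

```text
side 150 205 555 [ 592.1 -201.6] mean surf [ 578.3 -209.4  178.3]
side 255 312 854 [ 594.3 -200.3] mean surf [ 580.5 -208.   285.2]
side 48 100 50 [ 592.1 -201.9] mean surf [ 590.  -202.9   71. ]
236 ['150/12/42', '68/136/90', '69/177/154', '69/182/175', '61/66/124', '23/18/115', '13/20/117', '66/113/142', '69/178/145', '69/185/146', '69/189/119'] [793. 700. 695. 694.]
237 ['135/12/44', '135/24/43', '67/139/90', '68/172/157', '51/36/113', '13/20/117', '13/20/116', '67/143/161', '69/178/176', '69/182/177', '69/187/149'] [791. 700. 697. 698.]
238 ['150/12/43', '135/12/42', '135/12/42', '67/128/98', '26/19/108', '13/19/118', '44/24/115', '68/162/172', '69/180/177', '69/180/177', '70/182/177'] [788. 699. 702. 701.]
239 ['140/18/43', '150/12/42', '135/12/42', '15/9/59', '13/16/109', '13/19/118', '61/51/124', '69/168/173', '70/182/177', '69/182/177', '69/180/177'] [750. 703. 699. 703.]
240 ['135/12/43', '150/12/42', '158/24/43', '10/19/79', '15/18/114', '11/17/117', '64/86/136', '69/173/174', '69/181/178', '69/182/178', '70/183/178'] [707. 705. 705. 706.]
241 ['150/17/44', '150/17/44', '16
[... 1692 characters left out ...]
5/81/57'] [728. 725. 726. 729.]
251 ['16/255/182', '16/255/183', '16/241/168', '17/213/165', '17/199/159', '16/229/165', '16/255/181', '16/255/183', '16/255/184', '14/219/119', '8/82/50'] [728. 726. 727. 730.]
side [(array([304. , 224.5]), array([ 615.8, -139.6])), (array([266.3, 239. ]), array([ 533.3, -110.5])), (array([321.7, 249.5]), array([ 591.2, -204.8])), (array([282.2, 264.8]), array([ 510.4, -174. ]))]
top 150 205 127 [ 593.  -202.7] mean surf [ 586.8 -187.2  174.4]
top 255 312 429 [ 593.8 -205. ] mean surf [ 588.6 -192.3  291.5]
top [(array([331.8, 186.7]), array([ 594.8, -200.2])), (array([290.4, 215.2]), array([ 534.7, -110.1])), (array([320.5, 225.6]), array([ 511.8, -173.7]))]
```

Refined values in the side camera's frame: bit about (592,-202.3), screw about (593.2,-203.5). That leaves about 1.6 mm overshoot along box x. A small nudge on the -y face near its -x end pivots the box and pulls the screw back by that amount.

Call:
send_rows([
  [0,[0.054,-0.44,-0.4],[0,0,-1]],
  [0,[0.054,-0.44,-0.4],[0,0,-1]],
  [0,[0.054,-0.44,-0.4],[0,0,-1]],
  [0,[0.054,-0.44,-0.4],[0,0,-1]],
  [0,[0.054,-0.44,-0.4],[0,0,-1]],
  [0,[0.054,-0.44,-0.4],[0,0,-1]],
  [0,[0.054,-0.44,-0.4],[0,0,-1]],
  [0,[0.054,-0.44,-0.4],[0,0,-1]],
])

```text
clock: 13.88
eef_pos: [478.8, -215.7, 116.4]
tool_rot: [-3.133, -0.007, 1.662]
force: [0.4, -0.4, 0.5]
width: -0.2
gripper_force: 0.0
```

Call:
send_rows([
  [0,[0,0,-0.5],[0,0,0]],
  [0,[0,0,-0.5],[0,0,0]],
  [0,[0,0,-0.4],[0,0,0]],
  [0,[0,0,0],[0,0,0]],
])

```text
clock: 14.38
eef_pos: [477.5, -214.1, 32.1]
tool_rot: [-3.13, -0.008, 1.665]
force: [-1.2, 0.1, 0.1]
width: -0.1
gripper_force: 0.0
```

```bash
python3 - <<'E'
from h import *
s=sensors.read_state(); print(s['eef_pos'],np.round(s['qpos'],2))
d=fitbox(); save('side3',d['img'][130:340,180:420].repeat(2,0).repeat(2,1))
E
```

```text
[ 477.47674584 -214.14326892   32.08143762] [ 0.45  0.8  -0.12  2.    0.23  0.36  0.24]
24 [266.3 239. ] [ 533.6 -110.3]
82 [322.5 249.6] [ 592.4 -205.9]
```

View pics/side3.png

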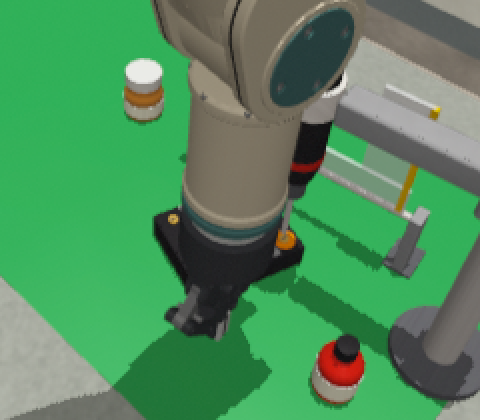

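The gripper stands off the box's near corner at about (200,310) in the crop, clear of the driver and the bottle. Approaching in small steps.

Call:
send_rows([
  [0,[0.028,0.078,0],[0,0,0]],
  [0,[0.028,0.078,0],[0,0,0]],
  [0,[0.028,0.078,0],[0,0,0]],
  [0,[0,0,0],[0,0,0]],
])

```text
clock: 14.92
eef_pos: [485.9, -199.7, 35.2]
tool_rot: [-3.137, -0.006, 1.666]
force: [0.9, -0.3, 0.2]
width: 0.3
gripper_force: 0.0
```

```bash
python3 -c "
from h import *
fitbox()"
```

```text
9 [264.8 238.9] [ 531.6 -107.9]
96 [321.7 249.4] [ 591.7 -204.6]
```

Call:
send_rows([
  [0,[0.013,0.037,0],[0,0,0]],
  [0,[0.013,0.037,0],[0,0,0]],
  [0,[0,0,0],[0,0,0]],
])

```text
clock: 15.35
eef_pos: [486.9, -195.7, 34.7]
tool_rot: [-3.136, -0.006, 1.665]
force: [0.4, 0.2, 0.2]
width: 0.7
gripper_force: 0.0
```

```bash
python3 -c "
from h import *
fitbox()"
```

```text
96 [321.7 249.4] [ 591.7 -204.6]
```

Call:
send_rows([
  [0,[0.015,0.043,-0.03],[0,0,0]],
  [0,[0.006,0.016,0],[0,0,0]],
  [0,[0,0,0],[0,0,0]],
])

```text
clock: 15.78
eef_pos: [487.6, -192.6, 32.9]
tool_rot: [-3.135, -0.006, 1.665]
force: [-1.3, -0.4, 1.4]
width: 0.4
gripper_force: 0.9
```

```bash
python3 -c "
from h import *
fitbox()"
```

```text
94 [321.4 249.5] [ 591.2 -204.2]
```

Call:
send_rows([
  [0,[0.015,0.043,0],[0,0,0]],
  [0,[0,0,0],[0,0,0]],
])

```text
clock: 16.08
eef_pos: [488.9, -189.3, 32.9]
tool_rot: [-3.136, -0.006, 1.665]
force: [-2.0, -0.4, -1.2]
width: 0.1
gripper_force: 0.5
```

```bash
python3 -c "
from h import *
fitbox()"
```

```text
92 [321.3 249.1] [ 591.8 -203.6]
```

Call:
send_rows([
  [0,[-0.11,-0.31,0],[0,0,0]],
  [10,[-0.1,-0.05,0.9],[0,0,0]],
  [30,[-0.1,0,0.9],[0,0,0]],
  [40,[0,0.6,0.9],[0,0,0]],
  [40,[0,0.7,0.9],[0,0,0]],
  [40,[0,0.8,0.9],[0,0,0]],
  [40,[0,0.8,0.2],[0,0,0]],
  [40,[0,0.6,0],[0,0,0]],
])

```text
clock: 17.12
eef_pos: [471.5, -10.0, 302.9]
tool_rot: [-3.141, -0.006, 1.667]
force: [0.4, 0.1, 0.1]
width: 40.4
gripper_force: 0.0
```

```bash
python3 - <<'E'
from h import *
d=fitbox()
pts=[c for a,c,_ in blobs(d,(10,100,90),(28,255,255),(230,200,345,300),6)[1]]
P=np.array([world(d,*c,z=33.5)[0,:2] for c in pts])
M=np.array([[44,34],[-44,34],[44,-34],[-44,-34]],float)
# brass-only rigid fit by nearest labels (order as printed top-to-bottom rows matches M)
i=[0,1,3]; a=M[i];b=P[i]; H=(a-a.mean(0)).T@(b-b.mean(0)); th=np.arctan2(H[0,1]-H[1,0],H[0,0]+H[1,1])
R=np.array([[np.cos(th),-np.sin(th)],[np.sin(th),np.cos(th)]]); t=b.mean(0)-R@a.mean(0)
print("yaw",th,"ctr",t,"res",(b-(a@R.T+t)).round(1).tolist(),"screw",R@[44,-34]+t)
hsv=cv2.cvtColor(d["img"],cv2.COLOR_RGB2HSV)
for row in range(243,257): print(row,[f"{hsv[row,c][1]}" for c in range(314,330)])
E
```

```text
22 [304.9 223.9] [ 618.8 -139.7]
23 [266.5 236.6] [ 538.2 -106.4]
92 [321.3 249.1] [ 591.8 -203.6]
25 [281.  262.6] [ 512.7 -168.8]
yaw -0.3903779977210239 ctr [ 565.48290036 -154.58869424] res [[-0.7, -0.0], [0.2, -0.2], [0.6, 0.3]] screw [ 593.23428078 -202.77438594]
243 ['18', '12', '19', '17', '24', '24', '10', '19', '17', '20', '17', '159', '178', '179', '178', '181']
244 ['12', '24', '12', '12', '135', '165', '105', '22', '17', '17', '10', '88', '173', '180', '179', '178']
245 ['18', '14', '20', '137', '217', '219', '141', '32', '20', '141', '190', '135', '120', '176', '178', '178']
246 ['19', '9', '160', '234', '255', '255', '181', '74', '52', '201', '243', '218', '160', '152', '179', '178']
247 ['0', '9', '219', '255', '255', '229', '199', '138', '118', '187', '254', '255', '201', '78', '174', '177']
248 ['3', '0', '250', '255', '255', '196', '159', '123', '142', '155', '232', '255', '239', '124', '136', '177']
249 ['2', '4', '245', '255', '255', '194', '142', '140', '168', '170', '232', '255', '255', '160', '18', '162']
250 ['5', '3', '175', '252', '255', '244', '197', '181', '184', '190', '252', '255', '255', '197', '24', '6']
251 ['2', '5', '90', '216', '255', '255', '249', '224', '235', '251', '255', '255', '255', '169', '7', '6']
252 ['2', '5', '7', '136', '238', '255', '255', '255', '255', '255', '255', '251', '222', '141', '29', '12']
253 ['5', '5', '5', '3', '108', '233', '247', '252', '249', '249', '249', '205', '101', '0', '9', '7']
254 ['5', '5', '5', '7', '3', '84', '140', '213', '197', '190', '153', '35', '10', '20', '21', '28']
255 ['2', '5', '5', '5', '5', '4', '17', '10', '19', '10', '27', '32', '10', '0', '22', '22']
256 ['5', '5', '5', '5', '5', '4', '17', '21', '19', '20', '10', '11', '0', '13', '23', '24']
```

After the nudge the fit puts the screw at about (593.2,-202.8) and the bit at about (592.1,-202), roughly 1.4 mm off, which is at the measurement limit. Now the guard: the bar axis is at about (645, ·, 204), running along stand y (yaw 0.109). I'll grip it at y about -68.

Call:
send_rows([
  [40,[0.58,-0.2,0],[0,0,0.1]],
  [40,[0.58,-0.2,0],[0,0,0]],
  [40,[0.58,-0.2,0],[0,0,0]],
  [40,[0.58,-0.2,0],[0,0,0]],
  [40,[0.58,-0.17,0],[0,0,0]],
  [40,[0,0,-0.4],[0,0,0]],
  [40,[0,0,-0.4],[0,0,0]],
  [40,[0,0,0],[0,0,0]],
])

```text
clock: 18.18
eef_pos: [643.3, -70.7, 251.0]
tool_rot: [-3.132, -0.007, 1.674]
force: [0.3, -0.4, 0.1]
width: 40.0
gripper_force: 0.0
```

```bash
python3 - <<'E'
from h import *
s=sensors.read_state(); print(s['eef_pos'],np.round(s['qpos'],2))
d=get_image("side"); save('side4',d['img'][60:260,180:420].repeat(2,0).repeat(2,1))
w=get_image("wrist")
for a,c,mk in blobs(w,(0,180,70),(8,255,255),None,150)[1]:
    v,u=np.nonzero(mk); p=world(w,u,v); p=p[abs(p[:,2]-205)<15]
    if len(p)>50: print("wrist bar",a,c.round(),len(p),np.median(p,0).round(1),cv2.fitLine(p.astype(np.float32),cv2.DIST_HUBER,0,.01,.01).ravel().round(2),p.min(0).round(),p.max(0).round())
E
```

```text
[643.2879475  -70.70883904 250.97132305] [ 0.2   0.63 -0.23  1.51  0.15  1.03  0.04]
wrist bar 2481 [253. 224.] 2470 [643.9 -68.9 209.4] [-1.000e-01  9.900e-01 -0.000e+00  6.440e+02 -7.121e+01  2.096e+02] [ 635. -119.  205.] [654. -30. 212.]
```

View pics/side4.png

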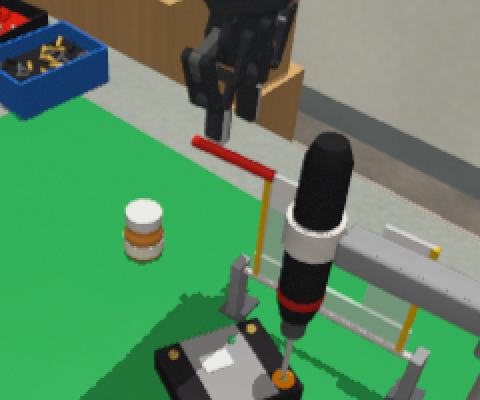

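The side view shows the open fingers straddling above the red bar at crop (232,155). The wrist camera gives bar x 644, y -71, top about 210, in line with the TCP. Descend and grip.

Call:
send_rows([
  [40,[0.01,0.02,-0.26],[0,0,0]],
  [40,[0,0,-0.26],[0,0,0]],
  [40,[0,0,-0.26],[0,0,0]],
  [40,[0,0,0],[0,0,0]],
  [8,[0,0,0],[0,0,0]],
  [8,[0,0,0],[0,0,0]],
  [8,[0,0,0],[0,0,0]],
  [8,[0,0,0],[0,0,0]],
])

```text
clock: 19.27
eef_pos: [645.5, -69.9, 206.9]
tool_rot: [-3.137, -0.006, 1.674]
force: [0.3, -0.4, 2.5]
width: 10.1
gripper_force: 58.5
```

Gripped: width 10 mm with 58 N on the pads. Planning the arc about the hinge.

```bash
cat > arc.py <<'E'
import sys; from h import *
T0,P0=1.555,np.array([645.5,-69.9,206.9]); X=np.array([.994,.109,0])
def P(t): return P0+135*((np.cos(T0)-np.cos(t))*X+np.array([0,0,np.sin(t)-np.sin(T0)]))
s=sensors.read_state(); p=np.array(s['eef_pos']); ths=np.array(eval(sys.argv[1]))
q=[p]+[P(t) for t in ths]
print("now",p.round(1),"F",np.round(s['force'],1),"tq",np.round(s['torque'],1)); print((np.diff(q,axis=0)/60).round(3).tolist())
E
python3 arc.py "np.linspace(1.555,0.02,31)[1:]"
```

```text
now [645.5 -69.9 206.9] F [ 0.3 -0.4  2.5] tq [-0.1  0.   0.1]
[[-0.114, -0.013, -0.005], [-0.114, -0.012, -0.011], [-0.113, -0.012, -0.016], [-0.112, -0.012, -0.022], [-0.111, -0.012, -0.028], [-0.109, -0.012, -0.034], [-0.108, -0.012, -0.039], [-0.105, -0.012, -0.045], [-0.103, -0.011, -0.05], [-0.1, -0.011, -0.055], [-0.097, -0.011, -0.06], [-0.094, -0.01, -0.065], [-0.091, -0.01, -0.07], [-0.087, -0.01, -0.075], [-0.083, -0.009, -0.079], [-0.079, -0.009, -0.083], [-0.075, -0.008, -0.087], [-0.07, -0.008, -0.091], [-0.065, -0.007, -0.094], [-0.061, -0.007, -0.098], [-0.055, -0.006, -0.101], [-0.05, -0.006, -0.103], [-0.045, -0.005, -0.106], [-0.04, -0.004, -0.108], [-0.034, -0.004, -0.11], [-0.028, -0.003, -0.112], [-0.023, -0.002, -0.113], [-0.017, -0.002, -0.114], [-0.011, -0.001, -0.115], [-0.005, -0.001, -0.115]]
```

Call:
send_rows([
  [8,[-0.114,-0.012,-0.005],[0,0,0]],
  [8,[-0.114,-0.012,-0.01],[0,0,0]],
  [8,[-0.113,-0.012,-0.016],[0,0,0]],
  [8,[-0.112,-0.012,-0.022],[0,0,0]],
  [8,[-0.11,-0.012,-0.028],[0,0,0]],
  [8,[-0.11,-0.012,-0.034],[0,0,0]],
])

```text
clock: 20.02
eef_pos: [604.9, -74.3, 200.5]
tool_rot: [-3.138, -0.005, 1.674]
force: [-0.1, -0.2, 5.2]
width: 9.8
gripper_force: 60.0
```

```bash
python3 arc.py "np.linspace(1.555,0.02,31)[7:15]"; python3 - <<'E'
from h import *
d=get_image("side"); save('side5',d['img'][60:260,180:420].repeat(2,0).repeat(2,1))
E
```

```text
now [604.9 -74.3 200.5] F [-0.1 -0.2  5.2] tq [-0.1 -0.2  0.1]
[[-0.105, -0.012, -0.048], [-0.105, -0.012, -0.045], [-0.103, -0.011, -0.05], [-0.1, -0.011, -0.055], [-0.097, -0.011, -0.06], [-0.094, -0.01, -0.065], [-0.091, -0.01, -0.07], [-0.087, -0.01, -0.075]]
```

View pics/side5.png

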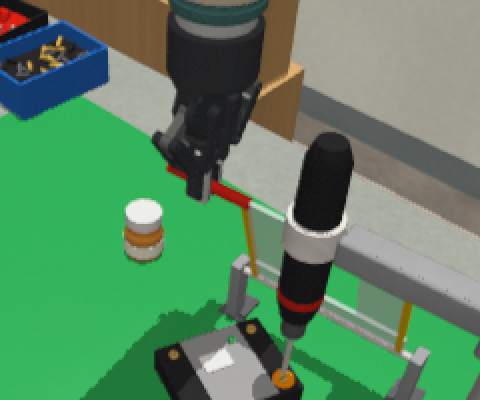

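The guard is following the gripper, tilted forward, with the bar in the fingers at crop (200,185) and force only 5 N. By my count that was picture 11, one over the limit of 10. I miscounted, so I'll view no more and rely on numbers.

Call:
send_rows([
  [8,[-0.105,-0.012,-0.046],[0,0,0]],
  [8,[-0.105,-0.012,-0.045],[0,0,0]],
  [8,[-0.103,-0.011,-0.05],[0,0,0]],
  [8,[-0.1,-0.011,-0.055],[0,0,0]],
  [8,[-0.097,-0.011,-0.06],[0,0,0]],
  [8,[-0.094,-0.01,-0.065],[0,0,0]],
  [8,[-0.091,-0.01,-0.07],[0,0,0]],
  [8,[-0.087,-0.01,-0.075],[0,0,0]],
])

```text
clock: 21.08
eef_pos: [558.0, -79.6, 171.3]
tool_rot: [-3.137, -0.006, 1.673]
force: [2.0, -0.9, 4.8]
width: 9.8
gripper_force: 62.6
```

```bash
python3 arc.py "np.linspace(1.555,0.02,31)[15:23]"
```

```text
now [558.  -79.6 171.3] F [ 2.  -0.9  4.8] tq [-0.1 -1.1  0.1]
[[-0.084, -0.008, -0.061], [-0.079, -0.009, -0.083], [-0.075, -0.008, -0.087], [-0.07, -0.008, -0.091], [-0.065, -0.007, -0.094], [-0.061, -0.007, -0.098], [-0.055, -0.006, -0.101], [-0.05, -0.006, -0.103]]
```

Call:
send_rows([
  [8,[-0.084,-0.009,-0.065],[0,0,0]],
  [8,[-0.079,-0.009,-0.083],[0,0,0]],
  [8,[-0.075,-0.008,-0.087],[0,0,0]],
  [8,[-0.07,-0.008,-0.091],[0,0,0]],
  [8,[-0.065,-0.007,-0.094],[0,0,0]],
  [8,[-0.06,-0.007,-0.098],[0,0,0]],
  [8,[-0.055,-0.006,-0.1],[0,0,0]],
  [8,[-0.05,-0.006,-0.103],[0,0,0]],
])

```text
clock: 22.08
eef_pos: [525.1, -83.1, 127.7]
tool_rot: [-3.136, -0.006, 1.673]
force: [1.3, -1.7, 3.0]
width: 9.9
gripper_force: 60.6
```

```bash
python3 arc.py "np.linspace(1.555,0.02,31)[23:]"; python3 - <<'E'
from h import *
d=get_image("side")
for a,c,mk in blobs(d,(0,180,90),(8,255,255),(200,120,330,260),15)[1]:
    v,u=np.nonzero(mk); print(a,c.round(),np.median(world(d,u,v),0).round(1))
E
```

```text
now [525.1 -83.1 127.7] F [ 1.3 -1.7  3. ] tq [-0.4 -1.   0.1]
[[-0.037, -0.004, -0.099], [-0.04, -0.004, -0.108], [-0.034, -0.004, -0.11], [-0.028, -0.003, -0.112], [-0.023, -0.002, -0.113], [-0.017, -0.002, -0.114], [-0.011, -0.001, -0.115], [-0.005, -0.001, -0.115]]
114 [266. 210.] [ 526.3 -113.9  128.7]
43 [324. 211.] [ 572.4 -204.1  159. ]
```

Call:
send_rows([
  [8,[-0.037,-0.004,-0.099],[0,0,0]],
  [8,[-0.04,-0.004,-0.108],[0,0,0]],
  [8,[-0.034,-0.004,-0.11],[0,0,0]],
  [8,[-0.028,-0.003,-0.112],[0,0,0]],
  [8,[-0.023,-0.002,-0.113],[0,0,0]],
  [8,[-0.017,-0.002,-0.11],[0,0,0]],
  [8,[-0.008,-0.001,-0.06],[0,0,0]],
  [8,[0,0,0],[0,0,0]],
])

```text
clock: 23.12
eef_pos: [513.8, -84.3, 85.0]
tool_rot: [-3.135, -0.006, 1.674]
force: [0.6, -3.6, 1.2]
width: 9.7
gripper_force: 63.3
```

```bash
python3 arc.py "[0.05,0.02,0.0]"
```

```text
now [513.8 -84.3  85. ] F [ 0.6 -3.6  1.2] tq [-0.6 -0.4  0.1]
[[-0.004, -0.001, -0.106], [-0.002, -0.0, -0.067], [-0.0, -0.0, -0.045]]
```

Call:
send_rows([
  [8,[-0.003,0,-0.06],[0,0,0]],
  [8,[-0.002,0,-0.05],[0,0,0]],
  [8,[0,0,-0.04],[0,0,0]],
  [8,[0,0,-0.03],[0,0,0]],
  [8,[0,0,0],[0,0,0]],
])

```text
clock: 23.75
eef_pos: [513.1, -84.4, 74.1]
tool_rot: [-3.134, -0.006, 1.673]
force: [-1.4, -3.6, -1.1]
width: 9.7
gripper_force: 64.2
```

Call:
send_rows([
  [8,[0,0,-0.03],[0,0,0]],
  [8,[0,0,-0.02],[0,0,0]],
  [8,[0,0,0],[0,0,0]],
])

```text
clock: 24.12
eef_pos: [513.0, -84.4, 71.3]
tool_rot: [-3.134, -0.006, 1.673]
force: [-2.8, -4.4, 0.2]
width: 9.9
gripper_force: 64.3
```

Call:
send_rows([
  [8,[0,0,-0.025],[0,0,0]],
  [8,[0,0,-0.025],[0,0,0]],
  [8,[0,0,0],[0,0,0]],
])

```text
clock: 24.5
eef_pos: [513.1, -84.4, 68.9]
tool_rot: [-3.134, -0.006, 1.673]
force: [-4.0, -3.7, 5.6]
width: 10.0
gripper_force: 64.9
```

```bash
python3 - <<'E'
from h import *
d=get_image("side")
for a,c,mk in blobs(d,(0,180,90),(8,255,255),(200,120,330,260),15)[1]:
    v,u=np.nonzero(mk); print(a,c.round(),np.median(world(d,u,v),0).round(1))
E
```

```text
43 [324. 211.] [ 572.5 -204.2  159.3]
116 [262. 233.] [ 514.3 -116.5   72.7]
```

Call:
send_rows([
  [8,[0,0,-0.025],[0,0,0]],
  [8,[0,0,-0.015],[0,0,0]],
  [8,[0,0,0],[0,0,0]],
])

```text
clock: 24.92
eef_pos: [513.1, -84.4, 68.5]
tool_rot: [-3.135, -0.005, 1.673]
force: [-8.5, -3.0, 25.3]
width: 9.8
gripper_force: 67.1
```

On the stop: 25 N upward and no further travel. Release and rise.

Call:
send_rows([
  [8,[0,0,0.012],[0,0,0]],
  [36,[0,0,0],[0,0,0]],
  [36,[0,0,0],[0,0,0]],
  [36,[0,0,0],[0,0,0]],
  [36,[0,0,0.2],[0,0,0]],
  [36,[0,0,0.4],[0,0,0]],
  [36,[0,0,0.8],[0,0,0]],
  [36,[0,0,0.8],[0,0,0]],
])

```text
clock: 25.92
eef_pos: [513.8, -84.0, 200.8]
tool_rot: [-3.136, -0.006, 1.674]
force: [0.5, 0.6, -0.5]
width: 35.8
gripper_force: 0.0
```

Call:
send_rows([
  [36,[-0.2,0.4,0.8],[0,0,0]],
  [36,[-0.3,0.7,0.6],[0,0,0]],
  [36,[-0.3,0.8,0.3],[0,0,0]],
  [36,[0,0.8,0],[0,0,0]],
  [36,[0,0,0],[0,0,0]],
])

```text
clock: 26.55
eef_pos: [465.5, 82.2, 302.2]
tool_rot: [-3.138, -0.008, 1.681]
force: [0.2, -0.7, -0.4]
width: 36.2
gripper_force: 0.0
```

```bash
python3 - <<'E'
from h import *
d=fitbox()
for a,c,mk in blobs(d,(0,180,90),(8,255,255),(200,120,330,265),15)[1]:
    v,u=np.nonzero(mk); w=world(d,u,v); print("red",a,c.round(),np.median(w,0).round(1),np.percentile(w,[3,97],0).round().tolist())
t=get_image("top"); T=np.load("top0.npy",allow_pickle=True).item()
for n,b in(("jar",(195,140,240,185)),("tray",(105,205,165,270)),("bottle",(375,205,410,240))):
    print(n,"max mean diff",cv2.blur(cv2.absdiff(t["img"],T["img"]),(3,3))[b[1]:b[3],b[0]:b[2]].max())
E
```

```text
136 [287.1 217.9] [ 605.  -102.5]
92 [321.3 249.1] [ 591.8 -203.6]
23 [280.9 262.8] [ 512.3 -169. ]
13 [343.4 283.2] [ 559.8 -278.8]
red 43 [324. 211.] [ 572.8 -204.6  159.3] [[571.0, -213.0, 154.0], [575.0, -192.0, 162.0]]
red 228 [253. 228.] [512.3 -94.2  72.5] [[505.0, -132.0, 68.0], [520.0, -50.0, 75.0]]
jar max mean diff 18
tray max mean diff 128
bottle max mean diff 96
```

```bash
python3 - <<'E'
from h import *
S=np.load("side0.npy",allow_pickle=True).item(); s=get_image("side")
for n,lo,hi,b in(("bottle",(0,180,80),(8,255,255),(325,285,375,345)),("tray",(100,150,50),(125,255,255),(120,150,190,200)),("jar",(8,100,80),(22,255,255),(235,150,270,195))):
    for d in(S,s): print(n,[(a,c.round(1)) for a,c,_ in blobs(d,lo,hi,b,30)[1]])
E
```

```text
bottle [(np.int32(302), array([349.5, 313.3]))]
bottle [(np.int32(302), array([349.5, 313.3]))]
tray [(np.int32(805), array([153.2, 175.5]))]
tray [(np.int32(805), array([153.2, 175.5]))]
jar [(np.int32(129), array([251.5, 178.5]))]
jar [(np.int32(129), array([251.5, 178.5]))]
```

The bottle, jar and tray haven't moved. The guard is down and the gripper is clear. Handing in.

```bash
python3 -c "
from h import *
print(ctrl.finish_job())"
```

```text
the job is handed in; nothing more can be done
None
```

Job handed in at about 27 s: by my measurements the marked screw sits within about 1.5 mm of the bit axis, the guard is down on its stop and released, and the bottle, jar and tray have not moved, but I viewed 11 pictures where the limit was 10.

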